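# Stack the drained beakers

### The arm

A 6-joint arm with a two-finger parallel gripper is mounted at the origin on a cart in front of the work surface, level with it; the furniture and walls round the work are solid. World frame = base frame: x ahead of the robot, y to its left, z up, the work surface at z = 0. Lengths are in m, angles in degrees, forces in N, time in s.
With the tool pointing down it reaches from about 0.4 to 0.825 m from the base axis. Payload 7 kg.
Tool frame: the origin (TCP) lies at the very end of the fingers, on their centre line; the grasp point (between the pads) lies 19 mm behind it; z points along the fingers, y is the line along which they close (so a half turn about z gives the same grasp; the last joint's range is limited). The gripper opens to 88 mm and grips with 3 to 60 N. Pads are 19 mm wide; open, the fingers measure 130 mm over their backs; the gripper's body (78 mm by 193 mm) begins 47 mm behind the grasp point.
Start: joints at [-57.978, 20.546, 0.682, 0, -70.136, -16.507], TCP at [0.181, -0.65, 0.227] pointing down, gripper open.
Joint ranges: [-176.03, 176.03], [-82.01, 121.73], [-58.28, 71.71], [-173.87, 95.51], [-174.79, -0.11], [-173.66, 173.66]. Speed limits (degrees/s): [136.94, 136.94, 172.46, 180, 180, 180].

### API

Orientations are given as [roll, pitch, yaw] about the fixed x, y, z axes, in that order (R = Rz(yaw) Ry(pitch) Rx(roll)).
In Python, from plant import get_obs, snapshot, camera_params, close_job, boxes_of, cut_out, landmark_of gives the robot as it stands.
- The arm moves only by the shell command python3 -m inch 'ROWS' [OPENING]. ROWS is text: rows parted by semicolons, each of 6 numbers parted by spaces: the shift along the tool's x, y, z in units of 30 cm (1.0 is 30 cm), then the turn, a rotation vector about the tool's x, y, z in units of pi rad (1.0 is pi rad). A call has 1 to 10 rows; each row is the pose to reach, as a shift and turn from the pose commanded when the call began, along the tool's axes at that moment, turning the shorter way round; what a row does not reach only later rows make up. A row lasts 1/12 s, in which the tool goes at most 41.7 mm and 7.16 degrees, less where a joint would pass 70% of its speed; a pose out of reach is approached as far as the arm can. A call with a number of a shift or a turn outside -1 to 1 is refused whole. A call with a gripper value outside its range is refused whole. OPENING is the closure, from -1 (fully open) to 1 (shut), set as the call begins (- or left out, the last holds). The fingers move at their own pace and stop on an object; the grip force is fixed at half the most. Time passes only in rows, so rows that repeat a pose let the fingers close. It gives the time, the measured TCP pose, the force, the opening and the grip force at its end, in the units of the state.
- get_obs(): the state, without advancing time (a new reading comes with each control period).
- snapshot(name): name is "scene" or "side" or "wrist"; returns the picture (384x512x3 uint8, red, green, blue); there is no depth.
- camera_params(name): a dict with "mtx" (3x3 intrinsics, pixels), "rvec" (rotation vector, rad) and "tvec" (3), from world to camera coordinates, as OpenCV has them. Camera axes: x right, y down, z forward; pixel columns grow to the right and rows downward; lengths in m; the calibration is good to about 2 mm. A picture is of the moment at which its call begins: read the wrist's pose just before it. camera_params takes no time and is no camera call; for the wrist camera it gives the pose at the moment of the call.
- close_job(): hands the job in; it is judged then, once.
Trained networks look in the newest picture that a camera, given by its name, has taken for a name from the list of things; names that differ only in an ending like _2 or _b are one class to them, and where a whole thing is asked for, a point or a joint stands for the part that bears it (a point fixed in the world has none). Each returns a list of dicts, best first, with "p" (0 to 1); they miss things now and then, are a little off and sometimes report something else, mostly with a low value. They report only what shows in the picture. A call takes as long as a camera call. They do not tell look-alikes from the thing itself.
- boxes_of(camera, thing): "rect" ([left, top, width, height] in pixels, round what is visible of it).
- cut_out(camera, thing): "pixels" (384x512 bool, what is visible of it) and "rect" ([left, top, width, height] in pixels, round what is visible of it).
- landmark_of(camera, thing): "uv" ([column, row] in pixels: a listed point, or the origin of a listed thing).
The state is a dict: "clock": time; "joint_pos": joint angles; "qvel": joint speeds; "tau": joint torques, N m; "tool_pos": TCP position; "orientation": TCP orientation; "force": force on the tool from outside, world axes, zero at the start; "moment": the same for the moment, N m; "opening": finger opening in m; "gripper_force": force on a finger pad.
Only numpy, scipy, OpenCV 4.12 (cv2) and the standard library are available. Lean on these libraries where they do the work, as an engineer would, in place of code of your own. Each camera call takes 0.05 s, during which the arm holds its last target. There are 200 camera calls.

### The job

The two beakers leaning in the cup drainer are dry: take them out and nest them one after the other into the beaker that stands upright on the worktop, so that all three make one straight upright stack where that beaker stands. Each must be pressed gently fully home, its shoulder resting on the rim below; do not drop or slam them, and leave the other things where they are.

Things in the scene. Friction and masses are not known exactly. Their poses are not given: they have to be found in the camera images.
- cup_left: White beaker, no handle, 95 mm high, hollow, about 0.13 kg. Origin: centre of underside; z along its axis to the mouth. Tapered lower body, 38 mm across at the foot, 55 mm at height 62 mm; there a flat shoulder steps out to a grip band 65 mm across, 67 mm at the rim. Starts in the drainer's +y cradle, mouth up but leaning 24 deg to the drainer's -x side.
- cup_right: Same beaker; starts in the drainer's -y cradle, leaning 31 deg likewise. Nesting: pushed home, the upper shoulder rests all round on the lower rim, the upper origin is 33 mm above the lower one and only the grip band shows. Play then about 1.5 mm. Pressing home starts 18 mm short and needs a push rising to about 12 N, then a hard stop; it stays when let go.
- cup_standing: Same beaker; stands loose, upright, empty on the worktop, left or right of the drainer. The stack stays here (40 mm of shift allowed).
- cup_standing_rim (a point): Centre of its mouth, at rim height (95 mm up its axis). Mouth 62 mm inside, walls 2.5 mm. Each beaker has three sprung rubber nubs inside, 10 mm below the rim: they grip a nested body over its last 18 mm, so its own weight does not seat it.
- drainer: Fixed wooden board 130 x 220 x 8 mm; origin: centre of underside; -x side faces the robot within 15 deg. Two wire cradles at y = +65, -65 mm: foot plate square to the leaning axis (foot at x 30, z 34 mm), U wires below the beaker 14 and 48 mm along its axis, highest wire z = 80 mm. The grip band is free all round; draw the beaker out along its own axis.
- glass: bystander: clear drinking glass, 80 mm across, 91 mm high, upright; origin at the centre of its underside. Leave alone.
- lemon: bystander: lemon, 78 by 55 by 56 mm; origin at the centre of its underside. Leave alone.
Things that resemble listed ones, but are neither listed nor needed, are in the scene too. Leave any blue or purple look-alike of the cup_left alone.

How it is judged (in metres and radians):
At the end, for the whole second after the job is handed in: One upright stack: a drained beaker seated in the standing one, the other seated in that, order free. Each step 33 mm (within 3), centres within 6 mm, axes within 4 degrees of each other and of vertical. Bottom beaker on the worktop within 40 mm of its start; all released and at rest (((z of cup_left in the frame of cup_standing between 0.03 and 0.036 m and horizontal distance between cup_left and cup_standing below 0.006 m and angle between the z axis of cup_left and the z axis of cup_standing, either way round below 0.07 rad and z of cup_right in the frame of cup_left between 0.03 and 0.036 m and horizontal distance between cup_right and cup_left below 0.006 m and angle between the z axis of cup_right and the z axis of cup_left, either way round below 0.07 rad) or (z of cup_right in the frame of cup_standing between 0.03 and 0.036 m and horizontal distance between cup_right and cup_standing below 0.006 m and angle between the z axis of cup_right and the z axis of cup_standing, either way round below 0.07 rad and z of cup_left in the frame of cup_right between 0.03 and 0.036 m and horizontal distance between cup_left and cup_right below 0.006 m and angle between the z axis of cup_left and the z axis of cup_right, either way round below 0.07 rad)) and angle between each of cup_left, cup_right, cup_standing's own z axis and vertical below 0.07 rad and linear speed of each of cup_left, cup_right, cup_standing below 0.03 m/s and distance of cup_standing from where it was at the start of the episode below 0.04 m and height (world z) of cup_standing below 0.006 m); the robot touches nothing.
It fails at once if a bystander is moved by more than 30 mm (distance of any of glass, lemon from where it was at the start of the episode above 0.03 m).
It fails at once if a drained beaker is dropped (falls faster than 0.5 m/s while no finger touches it) ((linear speed of cup_left above 0.5 m/s and contact force between the fingers and cup_left below 0.1 N) or (linear speed of cup_right above 0.5 m/s and contact force between the fingers and cup_right below 0.1 N)).
It fails at once if beakers are slammed together with more than 60 N (contact force between any of cup_left, cup_right and cup_standing above 60 N or contact force between cup_left and cup_right above 60 N).
It also fails if it takes over 58 s, if anything falls off the work surface, if the arm or the gripper's body presses on something with over 40 N, if the wrist force passes 120 N, or if a joint passes its speed limit or range.

## Working session

There is one attempt and no reset: what is moved stays moved. The work goes in short steps, Python scripts to look and compute and a shell command to move; the robot and the scene stay as the last step left them, time stands still between calls to the robot, and variables do not carry over. Pictures are saved under pics/ and viewed, at most 10 in all, crops included, and the job is handed in when it is done.

```bash
ls; mkdir -p pics; python3 - <<'E'
from plant import *
import cv2,numpy as np
o=get_obs();print(o)
ims=[]
for c in ["scene","side"]:
    im=snapshot(c);cv2.imwrite(f"pics/{c}0.png",im[:,:,::-1])
    for t in ["cup_left","cup_standing","cup_standing_rim","drainer","glass","lemon"]:
        print(c,t,[(np.round(d["uv"]),round(d["p"],2)) for d in landmark_of(c,t)])
    print([(d["rect"],round(d["p"],2)) for d in boxes_of(c,"cup_left")])
    print({k:np.round(v,3).tolist() for k,v in camera_params(c).items()})
    ims.append(im)
a=np.hstack(ims)[:,:,::-1]
E
```

```text
pics
{'clock': 0.0, 'joint_pos': array([-5.79767106e+01,  2.05923639e+01,  6.36169955e-01, -1.99786806e-02,
       -7.01369073e+01, -1.65068524e+01]), 'qvel': array([ 0.00114582,  0.00087303, -0.0049301 , -0.09610122, -0.07694885,
       -0.01602234]), 'tau': array([-1.21117257e-03, -5.82717526e+01,  2.93045640e+01,  6.99696332e+00,
        6.82184284e-03, -1.43486518e-04]), 'tool_pos': array([ 0.18042225, -0.64994781,  0.22563086]), 'orientation': array([ 1.79905399e+02, -8.44808649e-03, -1.64490360e+02]), 'force': array([-0.08438254, -0.34059002, -0.51404808]), 'moment': array([ 0.02688599, -0.00690074, -0.00048929]), 'gripper_force': 0.0, 'opening': 0.08786538242760908}
scene cup_left [(array([330., 212.]), 0.71), (array([276., 278.]), 0.69), (array([220., 217.]), 0.67), (array([260., 197.]), 0.58)]
scene cup_standing [(array([202., 260.]), 0.98)]
scene cup_standing_rim [(array([200., 219.]), 0.79)]
scene drainer [(array([282., 202.]), 0.83)]
scene glass [(array([190., 212.]), 0.8), (array([325., 244.]), 0.37)]
scene lemon [(array([323., 243.]), 0.88)]
[([264.0, 232.3, 36.3, 48.8]
[... 240 characters left out ...]
, 0.183, 0.906]}
side cup_left [(array([268., 291.]), 0.78), (array([326., 201.]), 0.74), (array([215., 206.]), 0.62), (array([263., 176.]), 0.59)]
side cup_standing [(array([193., 269.]), 0.87)]
side cup_standing_rim [(array([191., 229.]), 0.79)]
side drainer []
side glass [(array([189., 192.]), 0.63)]
side lemon [(array([320., 238.]), 0.96)]
[([211.1, 201.3, 50.9, 32.1], 0.86), ([255.0, 237.1, 35.8, 59.3], 0.85), ([254.0, 137.7, 37.6, 44.8], 0.79), ([321.1, 169.6, 49.5, 38.9], 0.79), ([309.0, 212.6, 26.7, 28.8], 0.71), ([167.6, 153.5, 34.0, 49.0], 0.34)]
{'mtx': [[405.21, 0.0, 254.822], [0.0, 405.21, 194.288], [0.0, 0.0, 1.0]], 'rvec': [0.699, -2.474, 1.278], 'tvec': [0.514, 0.196, 0.688]}
```

View pics/scene0.png

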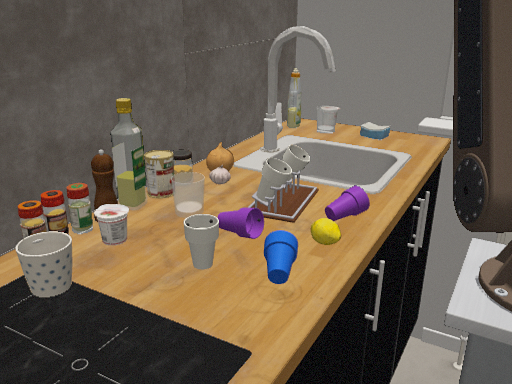

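View pics/side0.png

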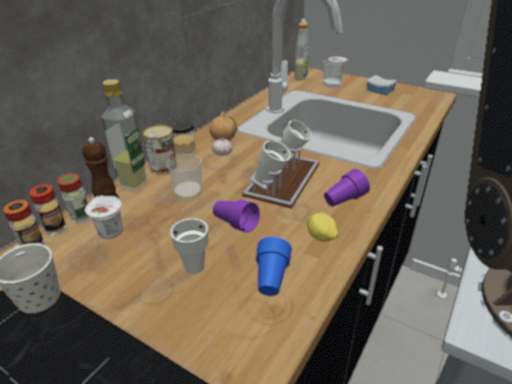

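The scene and side views show the standing beaker at scene (202,260) with its rim at (200,219). The drainer is near (285,200) with two leaning beakers. There are purple decoys at (240,222) and (347,205), a blue one at (281,255), the glass at (190,192) and the lemon at (325,231).

```bash
cat > h.py <<'E'
import numpy as np,cv2
from scipy.spatial.transform import Rotation as R
from plant import *
def P(c):
    p=camera_params(c) if isinstance(c,str) else c
    Rm=cv2.Rodrigues(np.float64(p["rvec"]))[0]
    return np.float64(p["mtx"]),Rm,np.float64(p["tvec"]).ravel()
def ray(c,uv):
    K,Rm,t=P(c); d=Rm.T@np.linalg.inv(K)@[uv[0],uv[1],1]; return -Rm.T@t,d/np.linalg.norm(d)
def tri(obs):  # [(cam,uv),...]
    A=np.zeros((3,3));b=np.zeros(3);rs=[ray(*o) for o in obs]
    for o,d in rs: M=np.eye(3)-np.outer(d,d);A+=M;b+=M@o
    x=np.linalg.solve(A,b)
    return x,max(np.linalg.norm((np.eye(3)-np.outer(d,d))@(x-o)) for o,d in rs)
def onz(c,uv,z):
    o,d=ray(c,uv); return o+d*(z-o[2])/d[2]
def proj(c,X):
    K,Rm,t=P(c); x=K@(Rm@np.asarray(X,float)+t); return x[:2]/x[2]
def rel(p0,e0,p1,R1):
    """row (units) from pose p0,rpy e0 to p1, rotation R1"""
    R0=R.from_euler('xyz',e0,degrees=True)
    return np.round(np.r_[R0.inv().apply(np.subtract(p1,p0))/.3,(R0.inv()*R1).as_rotvec()/np.pi],4)
E
python3 - <<'E'
from h import *
np.set_printoptions(precision=3,suppress=True)
for n,a,b in [("rim",(200,219),(191,229)),("base",(202,260),(193,269)),("glass",(190,212),(189,192)),("lemon",(323,243),(320,238)),("L",(260,197),(263,176)),("blue",(276,278),(268,291)),("p1",(220,217),(215,206)),("p2",(330,212),(326,201))]:
    print(n,tri([("scene",a),("side",b)]),"on plane",onz("scene",a,0.095 if n=="rim" else 0),onz("side",b,0.095 if n=="rim" else 0))
print("drainer",onz("scene",(282,202),0))
print("board corners z.008 scene",[onz("scene",u,.008) for u in [(250,207),(297,215),(319,190)]])
print("side",[onz("side",u,.008) for u in [(246,191),(290,202),(320,166)]])
for c in ["scene","side","wrist"]: K,Rm,t=P(c); print(c,-Rm.T@t,Rm[2])
print(camera_params("wrist")["mtx"])
o=get_obs();K,Rm,t=P("wrist");R0=R.from_euler('xyz',o["orientation"],degrees=True).as_matrix()
print("cam in tool",R0.T@(-Rm.T@t-o["tool_pos"]),(Rm@R0))
E
```

```text
rim (array([0.593, 0.24 , 0.098]), np.float64(0.0033850723138053396)) on plane [0.601 0.235 0.095] [0.591 0.238 0.095]
base (array([0.575, 0.266, 0.027]), np.float64(0.0016809561897681376)) on plane [0.605 0.227 0.   ] [0.593 0.246 0.   ]
glass (array([ 0.774,  0.039, -0.007]), np.float64(0.0006475756265059187)) on plane [0.764 0.052 0.   ] [0.768 0.047 0.   ]
lemon (array([0.421, 0.04 , 0.002]), np.float64(0.000458422771451665)) on plane [0.423 0.037 0.   ] [0.421 0.038 0.   ]
L (array([ 0.643, -0.091,  0.013]), np.float64(0.004320868954913329)) on plane [ 0.663 -0.117  0.   ] [ 0.649 -0.108  0.   ]
blue (array([0.438, 0.227, 0.01 ]), np.float64(0.0010954367484401733)) on plane [0.446 0.212 0.   ] [0.441 0.219 0.   ]
p1 (array([0.651, 0.091, 0.03 ]), np.float64(0.0009391258514729184)) on plane [0.685 0.039 0.   ] [0.678 0.06  0.   ]
p2 (array([ 0.442, -0.04 ,  0.039]), np.float64(0.0028520586314628215)) on plane [ 0.469 -0.122  0.   ] [ 0.464 -0.09   0.   ]
drainer [ 0.598 -0.117  0.   ]
board corners z.008 scene [array([ 0.644, -0.033,  0.008]), array([ 0.524, -0.049,  0.008]), array([ 0.541, -0.223,  0.008])]
side [array([ 0.643, -0.019,  0.008]), array([ 0.53 , -0.033,  0.008]), array([ 0.538, -0.216,  0.008])]
scene [0.086 0.937 0.505] [ 0.457 -0.807 -0.374]
side [0.187 0.649 0.565] [ 0.444 -0.688 -0.574]
wrist [ 0.107 -0.672  0.384] [ 0.275  0.077 -0.958]
[[290.858   0.    257.832]
 [  0.    290.858 196.289]
 [  0.      0.      1.   ]]
cam in tool [ 0.077 -0.001 -0.158] [[ 0.001  1.    -0.001]
 [-0.958  0.    -0.285]
 [-0.285  0.001  0.958]]
```

```bash
python3 - <<'E'
from h import *
np.set_printoptions(suppress=True)
o=get_obs()
Rt=R.from_euler('xyz',[180,0,-175.5],degrees=True)
print(rel(o["tool_pos"],o["orientation"],[.40,-.27,.30],R.from_euler('xyz',[180,0,-168],degrees=True)))
E
python3 -m inch --help | head
```

```text
[-1.044   1.026  -0.2447 -0.      0.      0.0195]invalid input
```

```bash
python3 -m inch '-.95 .95 -.24 0 0 .02;-.95 .95 -.24 0 0 .02;-.95 .95 -.24 0 0 .02;-.95 .95 -.24 0 0 .02;-.95 .95 -.24 0 0 .02;-.95 .95 -.24 0 0 .02;-.95 .95 -.24 0 0 .02;-.95 .95 -.24 0 0 .02;-.95 .95 -.24 0 0 .02;-.95 .95 -.24 0 0 .02' -1
python3 - <<'E'
from h import *
np.set_printoptions(suppress=True)
o=get_obs();print(o["clock"],o["joint_pos"],o["tool_pos"],o["orientation"])
Rt=R.from_euler('xyz',[180,0,-175.5],degrees=True)
print(rel(o["tool_pos"],o["orientation"],[.5,-.05,.32],Rt))
E
```

```text
clock: 1.63
tool_pos: [0.3797, -0.2974, 0.2996]
orientation: [-180.0, 0.1, -168.1]
force: [0.5, -0.5, 0.1]
opening: 0.0877
gripper_force: 0.0
1.6333 [-14.63781442  -0.49078612 -15.84183289  -0.00365178 -74.55737061
 -63.41849771] [ 0.37968137 -0.29737738  0.29959573] [-179.96216875    0.08347795 -168.05725413]
[-0.5631  0.7237 -0.0677 -0.0002  0.0005  0.0413]
```

```bash
python3 -m inch '-.56 .72 -.07 0 0 .04;-.56 .72 -.07 0 0 .04;-.56 .72 -.07 0 0 .04;-.56 .72 -.07 0 0 .04;-.56 .72 -.07 0 0 .04;-.56 .72 -.07 0 0 .04;-.56 .72 -.07 0 0 .04;-.56 .72 -.07 0 0 .04;-.56 .72 -.07 0 0 .04' -1
cat > look.py <<'E'
from h import *
import sys,pickle
np.set_printoptions(precision=4,suppress=True)
n=sys.argv[1]
p=camera_params("wrist");im=snapshot("wrist");cv2.imwrite(f"pics/{n}.png",im[:,:,::-1])
print(get_obs()["clock"],get_obs()["qvel"].round(2))
pickle.dump(p,open(n+".pkl","wb"))
for t in sys.argv[2:]:
    print(t,[(np.round(d["uv"],1),round(d["p"],2)) for d in landmark_of("wrist",t)])
for d in cut_out("wrist","cup_left"): print(d["rect"],round(d["p"],2),im[d["pixels"]].mean(0).round())
E
python3 look.py w1 cup_left cup_standing_rim cup_standing drainer
```

```text
clock: 2.38
tool_pos: [0.4992, -0.052, 0.3194]
orientation: [180.0, -0.0, -175.1]
force: [0.1, -0.6, -0.3]
opening: 0.0876
gripper_force: 0.0
2.4333 [-1.73 -0.6  -0.55  0.1  -0.14  0.11]
cup_left [(array([246.2, 128.6]), 0.79), (array([252., 234.]), 0.68), (array([445.3, 136.9]), 0.67), (array([301.2, 299.6]), 0.54)]
cup_standing_rim []
cup_standing [(array([420.5, 224.7]), 0.66)]
drainer []
[318.1, 197.5, 47.6, 62.6] 0.89 [120.  58. 152.]
[181.4, 76.7, 72.2, 65.5] 0.87 [129.  61. 168.]
[379.0, 123.8, 76.4, 55.6] 0.79 [ 38.  90. 199.]
[223.2, 206.7, 48.0, 53.8] 0.74 [180. 179. 173.]
```

View pics/w1.png

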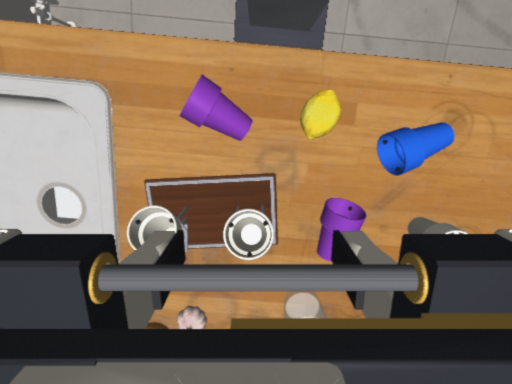

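The wrist view shows the board corners at (147,182), (275,175) and (277,243). The white rims are at about (153,231) and (248,234). The standing beaker, near (440,230), is hidden by the gripper, so I'll move forward in x for two clearer views.

```bash
python3 -m inch '-.35 .15 0 0 0 0;-.35 .15 0 0 0 0;-.35 .15 0 0 0 0;-.35 .15 0 0 0 0;-.35 .15 0 0 0 0' -1
python3 look.py w2 cup_left cup_standing_rim cup_standing
python3 -m inch '0 .45 0 0 0 0;0 .45 0 0 0 0;0 .45 0 0 0 0;0 .45 0 0 0 0;0 .45 0 0 0 0;0 .45 0 0 0 0' -1
python3 look.py w3 cup_left cup_standing_rim cup_standing
python3 -c "
import cv2,numpy as np
a=[cv2.imread(f'pics/{n}.png')[40:300] for n in('w2','w3')]
cv2.imwrite('pics/w23.png',np.vstack(a))"
```

```text
clock: 3.1
tool_pos: [0.6004, -0.0002, 0.3181]
orientation: [-180.0, -0.1, -175.3]
force: [0.1, 0.9, 0.1]
opening: 0.0879
gripper_force: 0.0
3.15 [-0.28 -2.01 -0.95  0.08  0.07 -0.  ]
cup_left [(array([216.3,  51.9]), 0.88), (array([303.1, 196.3]), 0.69), (array([226.1, 170.6]), 0.65), (array([426.2,  58.8]), 0.65)]
cup_standing_rim [(array([436.1, 181.6]), 0.77)]
cup_standing [(array([404.8, 168.4]), 0.96)]
[357.9, 47.5, 78.2, 56.6] 0.92 [ 40.  93. 204.]
[140.9, 0.5, 82.7, 67.2] 0.9 [131.  62. 169.]
[185.0, 129.7, 58.2, 57.7] 0.72 [181. 180. 173.]
[292.7, 133.5, 50.6, 68.3] 0.65 [130.  61. 169.]
clock: 3.85
tool_pos: [0.5881, 0.1348, 0.3201]
orientation: [180.0, 0.0, -175.2]
force: [0.5, -0.1, 0.2]
opening: 0.0879
gripper_force: 0.0
3.9 [-1.08  0.06  0.06 -0.02 -0.03  0.  ]
cup_left [(array([121. ,  54.9]), 0.95), (array([137.9, 169.9]), 0.83), (array([221.1, 195.2]), 0.77), (array([331.2,  60.4]), 0.71), (array([321.5, 169.6]), 0.48)]
cup_standing_rim [(array([333.8, 182.3]), 0.67)]
cup_standing [(array([320.1, 167.6]), 0.8)]
[37.2, 0.0, 90.0, 69.8] 0.97 [125.  60. 162.]
[264.0, 48.9, 76.4, 54.0] 0.87 [ 43.  94. 202.]
[75.8, 127.9, 73.0, 57.4] 0.84 [145. 143. 136.]
[206.5, 133.3, 47.6, 68.2] 0.63 [129.  60. 169.]
```

View pics/w23.png

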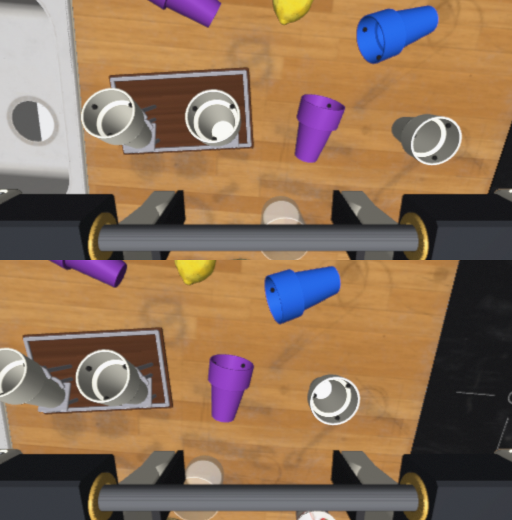

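Both views show the drainer with the rims at w2 (110,155) and (212,155), and w3 (12,155) and (107,155). The standing rim is at w2 (434,180) and w3 (334,180). Next I'll fit ellipses to the rims and refine the board corners.

```bash
cat > rim.py <<'E'
from h import *
import pickle
def rimfit(n,c,r=48,thr=215):
    im=cv2.imread(f"pics/{n}.png"); 
    m=(im.min(2)>thr).astype(np.uint8)
    x0,y0=max(0,int(c[0])-r),max(0,int(c[1])-r); s=m[y0:y0+2*r,x0:x0+2*r]
    k,l,st,_=cv2.connectedComponentsWithStats(s)
    out=[]
    for i in range(1,k):
        if st[i,4]<60: continue
        cs,_=cv2.findContours((l==i).astype(np.uint8),cv2.RETR_EXTERNAL,cv2.CHAIN_APPROX_NONE)
        h=cv2.convexHull(cs[0])
        if len(h)<6: continue
        e=cv2.fitEllipse(cs[0] if 0 else h); out.append((max(e[1]),st[i,4],(e[0][0]+x0,e[0][1]+y0),e[1]))
    return sorted(out,reverse=True)[:2]
E
python3 - <<'E'
from rim import *
np.set_printoptions(precision=4,suppress=True)
for n,c in [("w2",(110,155)),("w2",(212,155)),("w2",(434,180)),("w3",(107,155)),("w3",(334,180)),("w1",(248,234)),("w1",(153,231))]:
    for t in (200,225): print(n,c,t,[(a[1],np.round(a[2],1),np.round(a[3],1)) for a in rimfit(n,c,thr=t)])
L=lambda n:pickle.load(open(n+".pkl","rb"))
w1,w2,w3=L("w1"),L("w2"),L("w3")
B={"w1":[(147,182),(275,175),(277,243)],"w2":[(110,116),(247,109),(252,185)],"w3":[(25,118),(159,110),(170,185)]}
for n in B:
    q=[onz(L(n),u,.008) for u in B[n]];print(n,q,"len",np.linalg.norm(q[0]-q[1]),np.linalg.norm(q[1]-q[2]),"yaw",np.degrees(np.arctan2(*(q[1]-q[0])[1::-1]*[-1,1])))
for i in range(3): print(tri([(L(n),B[n][i]) for n in B]))
E
```

```text
w2 (110, 155) 200 [(np.int32(1422), array([ 71.6, 204.1]), array([ 19. , 218.2])), (np.int32(474), array([107.4, 152.9]), array([47. , 54.9]))]
w2 (110, 155) 225 [(np.int32(160), array([112.6, 153. ]), array([19.2, 36.8]))]
w2 (212, 155) 200 [(np.int32(874), array([212.1, 156. ]), array([52.2, 53.8]))]
w2 (212, 155) 225 [(np.int32(388), array([217. , 164.1]), array([31.8, 47.1])), (np.int32(195), array([212.4, 157.7]), array([32.6, 41.2]))]
w2 (434, 180) 200 [(np.int32(469), array([435.8, 180.4]), array([44.2, 52.9]))]
w2 (434, 180) 225 [(np.int32(266), array([431.1, 176.9]), array([30.2, 54.2]))]
w3 (107, 155) 200 [(np.int32(504), array([102.3, 155.9]), array([50.5, 54.4]))]
w3 (107, 155) 225 [(np.int32(193), array([108.8, 154.2]), array([25.3, 43.1]))]
w3 (334, 180) 200 [(np.int32(673), array([334.5, 180.5]), array([46. , 50.3]))]
w3 (334, 180) 225 [(np.int32(187), array([330.1, 179.1]), array([32.4, 40.8])), (np.int32(266), array([329.5, 166.8]), array([16.1, 35.7]))]
w1 (248, 234) 200 [(np.int32(219), array([248. , 234.1]), array([49.5, 50. ])), (np.int32(99), array([259.8, 239.2
[... 438 characters left out ...]
5232, -0.0218,  0.008 ]), array([ 0.645 , -0.0057,  0.008 ])] len 0.21237094068174647 0.1228371071296796 yaw -98.10513512577593
w2 [array([ 0.5517, -0.2347,  0.008 ]), array([ 0.5238, -0.0237,  0.008 ]), array([ 0.6436, -0.0067,  0.008 ])] len 0.21283226788507412 0.12093935818803792 yaw -97.51559094319083
w3 [array([ 0.5551, -0.2325,  0.008 ]), array([ 0.5255, -0.0243,  0.008 ]), array([ 0.6443, -0.0075,  0.008 ])] len 0.21030295836009952 0.1199586253455129 yaw -98.09364410853044
(array([ 0.5533, -0.2329,  0.0083]), np.float64(0.0022225857525012462))
(array([ 0.524 , -0.023 ,  0.0106]), np.float64(0.0016033856315254228))
(array([ 0.6428, -0.0064,  0.0125]), np.float64(0.0004784260621781409))
```

```bash
cat >> h.py <<'E'
import pickle,os
L=lambda n:pickle.load(open(n+".pkl","rb"))
Rd=R.from_euler('z',7.9,degrees=True); C=np.array([.599,-.12,0])
def cup(side):
    a=np.radians(24 if side=="L" else 31); f=np.array([.03,.065 if side=="L" else -.065,.034])
    return C+Rd.apply(f),Rd.apply([-np.sin(a),0,np.cos(a)])
E
python3 - <<'E'
from h import *
np.set_printoptions(precision=4,suppress=True)
w1,w2,w3=map(L,("w1","w2","w3"))
for s in "LR":
    f,a=cup(s); r=f+.095*a; print(s,f,r,[proj(w,r).round(1) for w in(w1,w2,w3)])
print("L tri",tri([(w1,(248,234.1)),(w2,(212.1,156)),(w3,(102.3,155.9))]))
print("R onz",onz(w2,(107.4,152.9),.1154))
print("S tri",tri([(w2,(435.8,180.4)),(w3,(334.5,180.5))]),onz(w2,(435.8,180.4),.095),onz(w3,(334.5,180.5),.095))
# scene overlay check of model
im=cv2.imread("pics/w2.png");im3=cv2.imread("pics/w3.png")
def circ(im,w,c,a,r,col):
    u=np.cross(a,[0,1,0]);u/=np.linalg.norm(u);v=np.cross(a,u)
    p=np.array([proj(w,c+r*(np.cos(t)*u+np.sin(t)*v)) for t in np.linspace(0,6.28,60)])
    cv2.polylines(im,[np.round(p*16).astype(np.int32)],True,col,1,cv2.LINE_AA,4)
for i,w in((im,w2),(im3,w3)):
    for s in "LR":
        f,a=cup(s)
        for h,r in((0,.019),(.062,.0325),(.095,.0335)): circ(i,w,f+h*a,a,r,(0,0,255))
    S=np.array([.597,.237,.095])
o=np.vstack([cv2.resize(i[90:220,0:270],None,fx=2.2,fy=2.2,interpolation=2) for i in(im,im3)]);cv2.imwrite("pics/ov.png",o)
E
```

```text
L [ 0.6198 -0.0515  0.034 ] [ 0.5815 -0.0568  0.1208] [array([249.2, 233.8]), array([213.3, 155.3]), array([103.2, 155.2])]
R [ 0.6376 -0.1803  0.034 ] [ 0.5892 -0.187   0.1154] [array([152.2, 229.8]), array([108.4, 152.2]), array([ -0.1, 151.9])]
L tri (array([ 0.5826, -0.0584,  0.1198]), np.float64(7.230231205030511e-05))
R onz [ 0.5901 -0.1883  0.1154]
S tri (array([0.5948, 0.2391, 0.0948]), np.float64(1.8602069811480018e-05)) [0.5948 0.239  0.095 ] [0.5948 0.2391 0.095 ]
```

View pics/ov.png

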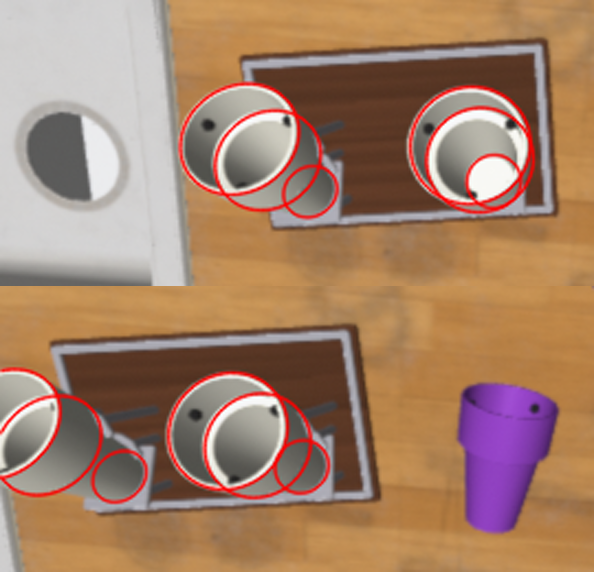

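The overlay matches within about 1 mm, and the triangulated heights (0.120 and 0.095) match the text. The standing beaker is at (0.5948, 0.2391). I'll go to the left pre-grasp.

```bash
sed -i 's/C=np.array(\[.599,-.12,0\])/C=np.array([.6,-.1213,0])/' h.py; cat >> h.py <<'E'
S=np.array([.5948,.2391,0])
def tgt(s,h):
    f,a=cup(s); y=Rd.apply([0,1,0]); return f+h*a,R.from_matrix(np.c_[np.cross(y,-a),y,-a])
def to(p,Rr):
    o=get_obs(); print("at",o["tool_pos"].round(4),o["orientation"].round(2),"clock",round(o["clock"],2)); print("row",rel(o["tool_pos"],o["orientation"],p,Rr))
E
python3 -c "
from h import *
to(*tgt('L',.16))"
```

```text
at [0.5886 0.1334 0.3198] [ 1.7999e+02  2.0000e-02 -1.7537e+02] clock 4.1
row [ 0.1599 -0.6396  0.4654 -0.0038 -0.1332 -0.0179]
```

```bash
python3 -m inch '.15 -.64 .2 -.004 -.06 -.018;.15 -.64 .2 -.004 -.1 -.018;.16 -.64 .46 -.004 -.133 -.018;.16 -.64 .46 -.004 -.133 -.018;.16 -.64 .46 -.004 -.133 -.018;.16 -.64 .465 -.004 -.133 -.018;.16 -.64 .465 -.004 -.133 -.018;.16 -.64 .465 -.004 -.133 -.018;.16 -.64 .465 -.004 -.133 -.018' -1
python3 -c "
from h import *
to(*tgt('L',.067))
f,a=cup('L');print(proj('wrist',f+.095*a))"
```

```text
clock: 4.85
tool_pos: [0.5565, -0.062, 0.1803]
orientation: [180.0, 23.9, -172.1]
force: [0.9, -0.8, 0.6]
opening: 0.0878
gripper_force: 0.0
at [ 0.5565 -0.062   0.1803] [ 179.99   23.94 -172.13] clock 4.85
row [ 3.0e-04  1.0e-03  3.1e-01  0.0e+00 -3.0e-04 -1.0e-04]
[258.91918462 208.45335896]
```

```bash
python3 -m inch '0 .001 .1 0 0 0;0 .001 .18 0 0 0;0 .001 .25 0 0 0;0 .001 .29 0 0 0;0 .001 .31 0 0 0;0 .001 .31 0 0 0;0 .001 .31 0 0 0' -1
python3 -m inch '0 0 0 0 0 0;0 0 0 0 0 0;0 0 0 0 0 0;0 0 0 0 0 0;0 0 0 0 0 0;0 0 0 0 0 0' 1
python3 -c "
from h import *
to(*tgt('L',.067))"
```

```text
clock: 5.43
tool_pos: [0.5944, -0.0547, 0.0959]
orientation: [180.0, 24.0, -172.0]
force: [0.1, 0.0, -0.6]
opening: 0.0877
gripper_force: 0.0
clock: 5.93
tool_pos: [0.5942, -0.0552, 0.0959]
orientation: [180.0, 24.0, -172.0]
force: [-2.4, -1.5, 5.9]
opening: 0.0653
gripper_force: 30.0
at [ 0.5942 -0.0552  0.0959] [ 179.97   24.03 -172.  ] clock 5.93
row [ 0.0029 -0.0042  0.0013  0.0004  0.0002  0.0005]
```

```bash
python3 -m inch '0 0 -.03 0 0 0;0 0 -.08 0 0 0;0 0 -.15 0 0 0;0 0 -.23 0 0 0;0 0 -.31 0 0 0;0 0 -.38 0 0 0;0 0 -.42 0 0 0;0 0 -.42 0 0 0;0 0 -.42 0 0 0'
python3 -c "
from h import *
im=snapshot('side');cv2.imwrite('pics/s1.png',cv2.resize(im[60:310,130:380,::-1],None,fx=2,fy=2))
for y in (-172,-140,-120):
  to(S+[0,0,.16+.067],R.from_euler('xyz',[180,0,y],degrees=True))
print(get_obs()['joint_pos'])"
```

```text
clock: 6.68
tool_pos: [0.543, -0.0623, 0.2105]
orientation: [179.9, 24.0, -172.0]
force: [0.9, -0.1, -1.7]
opening: 0.065
gripper_force: 30.0
at [ 0.5428 -0.0624  0.2095] [ 179.95   23.91 -172.02] clock 6.73
row [-3.081e-01  9.711e-01  7.380e-02  3.000e-04  1.329e-01 -1.000e-04]
at [ 0.5428 -0.0624  0.2095] [ 179.95   23.91 -172.02] clock 6.73
row [-0.3081  0.9711  0.0738 -0.0368  0.1294 -0.1752]
at [ 0.5428 -0.0624  0.2095] [ 179.95   23.91 -172.02] clock 6.73
row [-0.3081  0.9711  0.0738 -0.06    0.1237 -0.2846]
[  16.34463865   -4.12572767  -38.38935705    6.25481768  -32.19583029
 -102.95791006]
```

View pics/s1.png

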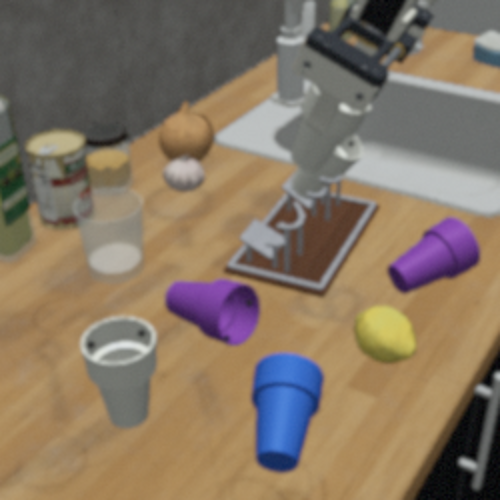

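The left beaker is out (opening 65 mm, about 1.5 N of weight) and its cradle is empty. The standing beaker is in place at crop (120,370). I'll carry over to it.

```bash
python3 -m inch '-.04 .1 -.01 0 .01 0;-.08 .2 -.02 0 .04 0;-.12 .33 -.02 0 .07 0;-.16 .46 -.02 0 .1 0;-.2 .59 0 0 .12 0;-.24 .71 .02 0 .133 0;-.28 .82 .04 0 .133 0;-.3 .91 .06 0 .133 0;-.308 .96 .074 0 .133 0;-.308 .971 .074 0 .133 0'
python3 -m inch '0 0 0 0 0 0;0 0 0 0 0 0;0 0 0 0 0 0'
python3 look.py w4 cup_standing_rim cup_left
python3 -c "
from h import *
to(S+[0,0,.1+.067],R.from_euler('xyz',[180,0,-172],degrees=True))
print(proj('wrist',S+[0,0,.095]),proj('wrist',S+[0,0,.16]))"
```

```text
clock: 7.57
tool_pos: [0.5949, 0.2415, 0.2237]
orientation: [-179.9, -0.2, -171.9]
force: [-0.1, -0.2, -2.2]
opening: 0.0653
gripper_force: 30.0
clock: 7.82
tool_pos: [0.595, 0.238, 0.2274]
orientation: [180.0, -0.0, -172.0]
force: [-0.9, 0.5, -0.7]
opening: 0.0648
gripper_force: 30.0
7.8667 [-0.16 -0.38  0.17  0.03 -0.01  0.01]
cup_standing_rim [(array([260.4, 193. ]), 0.89)]
cup_left [(array([271.7,  32.5]), 0.85), (array([259.8, 204.3]), 0.79), (array([134.7, 199.3]), 0.71)]
[104.8, 117.6, 62.8, 89.7] 0.96 [135.  64. 175.]
[192.0, 185.4, 130.7, 132.8] 0.8 [155. 154. 148.]
[178.9, 14.0, 99.0, 71.7] 0.66 [ 47. 103. 214.]
[1.4, 0.0, 6.4, 22.7] 0.48 [51. 27. 64.]
at [0.5952 0.2382 0.2282] [ 1.7995e+02  5.0000e-02 -1.7205e+02] clock 8.02
row [ 0.0012  0.0029  0.2039  0.0003  0.0003 -0.0003]
[259.07039008 186.45754451] [259.55672267 206.58443999]
```

View pics/w4.png

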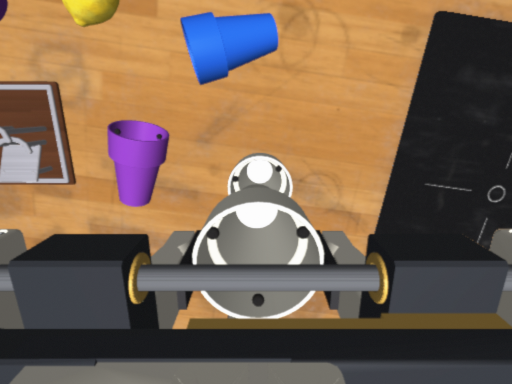

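The held beaker's rim is centred at column 258, right over the standing rim at (260,185). I'll lower it now.

```bash
python3 -m inch '.001 .003 .06 0 0 0;.001 .003 .13 0 0 0;.001 .003 .2 0 0 0;.001 .003 .26 0 0 0;.001 .003 .31 0 0 0;.001 .003 .34 0 0 0;.001 .003 .35 0 0 0;.001 .003 .355 0 0 0;.001 .003 .355 0 0 0'
python3 -m inch '0 0 .01 0 0 0;0 0 .02 0 0 0;0 0 .03 0 0 0;0 0 .03 0 0 0'
```

```text
clock: 8.77
tool_pos: [0.5951, 0.2401, 0.1217]
orientation: [179.9, 0.1, -172.0]
force: [-1.1, 0.2, -0.4]
opening: 0.0651
gripper_force: 30.0
clock: 9.1
tool_pos: [0.5947, 0.24, 0.1119]
orientation: [180.0, 0.0, -172.0]
force: [0.5, -0.1, -1.2]
opening: 0.065
gripper_force: 30.0
```

```bash
python3 -m inch '0 0 .007 0 0 0;0 0 .014 0 0 0;0 0 .02 0 0 0;0 0 .02 0 0 0'
python3 -m inch '0 0 .006 0 0 0;0 0 .01 0 0 0;0 0 .01 0 0 0'
```

```text
clock: 9.43
tool_pos: [0.5949, 0.2402, 0.1061]
orientation: [180.0, 0.0, -172.0]
force: [0.0, 1.3, 1.2]
opening: 0.0654
gripper_force: 30.0
clock: 9.68
tool_pos: [0.5949, 0.2401, 0.1032]
orientation: [180.0, 0.0, -172.0]
force: [0.0, 0.5, 3.2]
opening: 0.0651
gripper_force: 30.0
```

```bash
python3 -m inch '0 0 .005 0 0 0;0 0 .008 0 0 0;0 0 .008 0 0 0'
python3 -m inch '0 0 .004 0 0 0;0 0 .006 0 0 0;0 0 .006 0 0 0'
```

```text
clock: 9.93
tool_pos: [0.595, 0.2401, 0.1009]
orientation: [180.0, 0.0, -172.0]
force: [1.1, -0.1, 5.0]
opening: 0.0652
gripper_force: 30.0
clock: 10.18
tool_pos: [0.5956, 0.2408, 0.1]
orientation: [179.9, 0.1, -172.0]
force: [0.2, 1.5, 9.0]
opening: 0.0649
gripper_force: 30.0
```

```bash
python3 -m inch '0 0 .004 0 0 0;0 0 .006 0 0 0;0 0 .006 0 0 0'
python3 -m inch '0 0 .003 0 0 0;0 0 .005 0 0 0;0 0 .005 0 0 0'
```

```text
clock: 10.43
tool_pos: [0.5965, 0.2409, 0.0999]
orientation: [179.9, 0.3, -171.9]
force: [-0.6, -0.4, 17.1]
opening: 0.0652
gripper_force: 30.0
clock: 10.68
tool_pos: [0.5972, 0.2411, 0.0998]
orientation: [179.9, 0.4, -171.9]
force: [-1.6, -0.6, 25.4]
opening: 0.0651
gripper_force: 30.1
```

Hard stop at TCP z 0.100 with 25 N, as predicted for seated. I'll ease off, release and retreat.

```bash
python3 -m inch '0 0 -.007 0 0 0;0 0 -.014 0 0 0;0 0 -.014 0 0 0'
python3 -m inch '0 0 0 0 0 0;0 0 0 0 0 0;0 0 0 0 0 0;0 0 0 0 0 0' -1
python3 -m inch '0 0 -.04 0 0 0;0 0 -.12 0 0 0;0 0 -.22 0 0 0;0 0 -.33 0 0 0;0 0 -.43 0 0 0;0 0 -.5 0 0 0;0 0 -.5 0 0 0;0 0 -.5 0 0 0' -1
python3 look.py w5 cup_standing_rim cup_left
python3 -c "
from h import *
to(*tgt('R',.16))
from rim import rimfit
np.set_printoptions(suppress=True,precision=4)
print(proj('wrist',S+[0,0,.128]),rimfit('w5',proj('wrist',S+[0,0,.128]),60,200))
im=snapshot('side');cv2.imwrite('pics/s2.png',np.hstack([im[180:320,130:260,::-1].repeat(3,0).repeat(3,1),cv2.imread('pics/w5.png')[0:384,60:440].copy()[:,:].repeat(1,0)[:420] if 0 else cv2.resize(cv2.imread('pics/w5.png')[60:340,140:380],(360,420))]))"
```

```text
clock: 10.93
tool_pos: [0.5945, 0.2399, 0.1]
orientation: [180.0, -0.0, -172.0]
force: [0.2, -0.0, 7.0]
opening: 0.065
gripper_force: 30.0
clock: 11.27
tool_pos: [0.5942, 0.2397, 0.099]
orientation: [-180.0, -0.1, -172.0]
force: [0.3, -1.0, 0.1]
opening: 0.0849
gripper_force: 0.0
clock: 11.93
tool_pos: [0.5952, 0.2403, 0.2522]
orientation: [179.9, 0.2, -172.0]
force: [-0.1, -0.3, -0.9]
opening: 0.0877
gripper_force: 0.0
11.9833 [-0.12  1.3  -1.54 -0.3   0.4  -0.02]
cup_standing_rim []
cup_left [(array([257.2, 165.2]), 0.83), (array([268.6,  35.6]), 0.81), (array([138.7, 191. ]), 0.78), (array([10.6, 13.3]), 0.69)]
[115.6, 118.8, 55.1, 82.2] 0.84 [135.  64. 176.]
[225.5, 147.8, 63.4, 69.9] 0.77 [183. 182. 177.]
[183.3, 17.8, 91.4, 69.6] 0.73 [ 44. 102. 216.]
[1.6, 0.2, 22.0, 32.5] 0.58 [67. 35. 77.]
at [0.5942 0.2396 0.2488] [-1.7999e+02 -1.0000e-01 -1.7199e+02] clock 12.13
row [ 3.2300e-01 -1.4104e+00  2.5960e-01  1.0000e-04 -1.7280e-01  6.0000e-04]
[257.7837 190.7625] [(66.63743591308594, np.int32(1110), (256.12324142456055, 185.38035583496094), (64.01760864257812, 66.63743591308594)), (53.90819549560547, np.int32(424), (256.1105613708496, 180.0072479248047), (51.40690994262695, 53.90819549560547))]
```

View pics/s2.png

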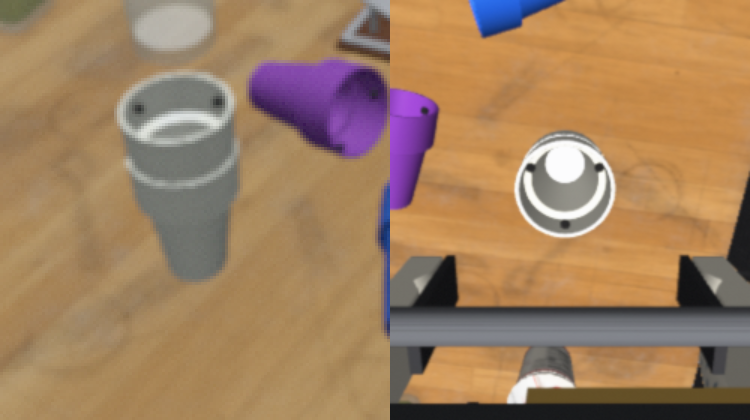

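The left beaker is seated upright in the standing one: only its grip band shows, and the rims are concentric. Next is the right beaker.

```bash
python3 -c "
from h import *
print(onz(L('w5'),(256.1,185.4),.128))"
python3 -m inch '.1 -.3 0 0 -.03 0;.1 -.6 0 0 -.06 0;.2 -.9 .05 0 -.1 0;.25 -.95 .1 0 -.13 0;.3 -.95 .15 0 -.16 0;.3 -.95 .2 0 -.173 0;.3 -.95 .2 0 -.173 0;.3 -.95 .2 0 -.173 0;.3 -.95 .2 0 -.173 0' -1
python3 -c "
from h import *
to(*tgt('R',.16))"
```

```text
[0.59205934 0.23786167 0.128     ]
clock: 12.93
tool_pos: [0.542, -0.0584, 0.1867]
orientation: [180.0, 30.9, -172.2]
force: [-0.0, 1.2, 0.6]
opening: 0.0877
gripper_force: 0.0
at [ 0.542  -0.0584  0.1867] [ 179.96   30.9  -172.24] clock 12.93
row [ 3.60e-02 -4.51e-01  3.85e-02 -2.00e-04 -6.00e-04 -7.00e-04]
```

```bash
python3 -m inch '.036 -.45 .038 0 0 0;.036 -.45 .038 0 0 0;.036 -.45 .038 0 0 0;.036 -.45 .038 0 0 0;.036 -.45 .038 0 0 0;.036 -.45 .038 0 0 0' -1
python3 look.py w6
python3 -c "
from h import *
from rim import rimfit
f,a=cup('R');u=proj(L('w6'),f+.095*a);print(u,rimfit('w6',u,80,200))
to(*tgt('R',.067))"
```

```text
clock: 13.43
tool_pos: [0.5624, -0.1923, 0.1739]
orientation: [-180.0, 31.1, -172.1]
force: [0.8, -0.6, 0.8]
opening: 0.0879
gripper_force: 0.0
13.4833 [ 3.21 -1.79 -3.29  2.61  1.19 -5.32]
[448.3, 129.1, 62.8, 79.5] 0.87 [ 98.  47. 124.]
[396.2, 0.0, 59.8, 20.3] 0.56 [119.  56. 155.]
[258.81358748 201.66239884] [(83.01371002197266, np.int32(1548), (258.2311553955078, 198.54910278320312), (79.31383514404297, 83.01371002197266)), (66.17161560058594, np.int32(530), (258.1966552734375, 189.36651611328125), (63.69529724121094, 66.17161560058594))]
at [ 0.5609 -0.1902  0.1735] [ 179.93   31.07 -172.21] clock 13.53
row [ 1.660e-02 -7.100e-03  3.096e-01  1.000e-04  4.000e-04 -5.000e-04]
```

```bash
python3 -m inch '0 0 .05 0 0 0;0 0 .05 0 0 0;0 0 .05 0 0 0;0 0 .05 0 0 0' -1
python3 -c "
from h import *
to(*tgt('R',.067))"
```

```text
clock: 13.87
tool_pos: [0.5682, -0.1868, 0.1615]
orientation: [180.0, 31.1, -171.9]
force: [-0.2, 0.9, 0.1]
opening: 0.0878
gripper_force: 0.0
at [ 0.5682 -0.1868  0.1615] [ 179.97   31.11 -171.91] clock 13.87
row [ 0.0181 -0.0154  0.2619  0.0007  0.0006  0.0009]
```

```bash
python3 -m inch '.018 -.015 .05 0 0 0;.018 -.015 .12 0 0 0;.018 -.015 .18 0 0 0;.018 -.015 .23 0 0 0;.018 -.015 .255 0 0 0;.018 -.015 .262 0 0 0;.018 -.015 .262 0 0 0;.018 -.015 .262 0 0 0' -1
python3 -c "
from h import *
to(*tgt('R',.067))"
```

```text
clock: 14.53
tool_pos: [0.6048, -0.1871, 0.0922]
orientation: [180.0, 31.2, -172.0]
force: [-1.0, 0.6, -0.0]
opening: 0.0877
gripper_force: 0.0
at [ 0.6048 -0.1871  0.0922] [ 179.98   31.19 -171.97] clock 14.53
row [0.0019 0.0028 0.0017 0.0005 0.001  0.0006]
```

```bash
python3 -m inch '.002 .003 .002 0 .001 0;.002 .003 .002 0 .001 0;.002 .003 .002 0 .001 0;.002 .003 .002 0 .001 0;.002 .003 .002 0 .001 0;.002 .003 .002 0 .001 0' 1
python3 -m inch '0 0 -.03 0 0 0;0 0 -.08 0 0 0;0 0 -.15 0 0 0;0 0 -.23 0 0 0;0 0 -.31 0 0 0;0 0 -.38 0 0 0;0 0 -.42 0 0 0;0 0 -.42 0 0 0;0 0 -.42 0 0 0'
python3 -c "
from h import *
to(S+[0,0,.195+.067],R.from_euler('xyz',[180,0,-172],degrees=True))"
```

```text
clock: 15.03
tool_pos: [0.6046, -0.1864, 0.091]
orientation: [180.0, 31.0, -172.0]
force: [-2.9, 1.4, 5.7]
opening: 0.0652
gripper_force: 30.0
clock: 15.78
tool_pos: [0.5402, -0.1955, 0.1989]
orientation: [180.0, 31.0, -172.0]
force: [0.3, 0.3, -1.6]
opening: 0.0652
gripper_force: 30.1
at [ 0.5402 -0.1955  0.1989] [ 179.97   31.04 -172.03] clock 15.78
row [-4.3500e-01  1.4093e+00  1.7200e-02  1.0000e-04  1.7240e-01 -1.0000e-04]
```

```bash
python3 -m inch '-.06 .1 -.02 0 .02 0;-.12 .22 -.02 0 .04 0;-.18 .34 -.02 0 .07 0;-.24 .46 -.02 0 .1 0;-.3 .58 -.01 0 .13 0;-.35 .7 0 0 .16 0;-.4 .82 .01 0 .172 0;-.43 .92 .017 0 .172 0;-.435 .95 .017 0 .172 0;-.435 .95 .017 0 .172 0'
python3 -m inch '0 0 0 0 0 0;0 0 0 0 0 0'
python3 -c "
from h import *
to(S+[0,0,.195+.067],R.from_euler('xyz',[180,0,-172],degrees=True))"
```

```text
clock: 16.62
tool_pos: [0.6144, 0.1059, 0.2583]
orientation: [180.0, -0.2, -171.8]
force: [0.3, -0.5, 0.1]
opening: 0.0651
gripper_force: 30.1
clock: 16.78
tool_pos: [0.6136, 0.1022, 0.2601]
orientation: [180.0, -0.1, -172.0]
force: [-0.4, -0.3, -1.1]
opening: 0.0648
gripper_force: 30.1
at [0.6136 0.1022 0.2601] [ 1.7999e+02 -1.0000e-01 -1.7199e+02] clock 16.78
row [-0.0015  0.4608 -0.0061  0.     -0.0006  0.    ]
```

```bash
python3 look.py w7
python3 -c "
from h import *
from rim import rimfit
w=L('w7');u=proj(w,S+[0,0,.128]);r=rimfit('w7',u,50,200);print(u,r)
for q in r: print(onz(w,q[2],.128))
cv2.imwrite('pics/w7v.png',cv2.imread('pics/w7.png')[100:330,150:512])"
```

```text
16.8333 [-0.37 -0.76  0.22  0.02 -0.12 -0.16]
[58.9, 0.0, 83.6, 34.3] 0.93 [119.  57. 154.]
[351.8, 147.2, 70.7, 69.1] 0.84 [158. 156. 150.]
[226.9, 121.3, 54.8, 72.0] 0.75 [140.  65. 183.]
[299.7, 23.9, 89.1, 64.2] 0.65 [ 43.  99. 213.]
[392.34816834 187.7942336 ] [(67.87250518798828, np.int32(943), (391.72974014282227, 185.24516677856445), (59.294673919677734, 67.87250518798828)), (46.953128814697266, np.int32(72), (366.2310028076172, 176.9247055053711), (32.044593811035156, 46.953128814697266))]
[0.59225369 0.23773835 0.128     ]
[0.587377   0.20960887 0.128     ]
```

View pics/w7v.png

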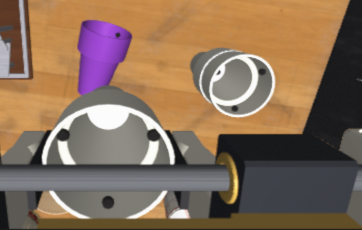

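The stack at crop (240,82) is intact, with its top rim measured at (0.592, 0.238). The beaker is held straight. I'll move above it.

```bash
sed -i 's/^S=.*/S=np.array([.593,.2383,0])/' h.py; python3 -m inch '0 .08 0 0 0 0;0 .18 0 0 0 0;0 .29 0 0 0 0;.003 .38 0 0 0 0;.004 .44 0 0 0 0;.004 .458 0 0 0 0;.004 .458 0 0 0 0;.004 .458 0 0 0 0;.004 .458 0 0 0 0'
python3 -m inch '0 0 0 0 0 0'
python3 -c "
from h import *
to(S+[0,0,.033+.033+.067+.022],R.from_euler('xyz',[180,0,-172],degrees=True))"
```

```text
clock: 17.63
tool_pos: [0.5938, 0.2372, 0.2617]
orientation: [180.0, 0.0, -172.1]
force: [0.3, 0.1, -1.3]
opening: 0.0651
gripper_force: 30.1
clock: 17.72
tool_pos: [0.5939, 0.2372, 0.2617]
orientation: [180.0, 0.0, -172.1]
force: [-0.3, 0.4, -1.2]
opening: 0.065
gripper_force: 30.1
at [0.5939 0.2372 0.2617] [ 1.7997e+02  2.0000e-02 -1.7207e+02] clock 17.72
row [ 2.500e-03  3.700e-03  3.558e-01  2.000e-04  1.000e-04 -4.000e-04]
```

```bash
python3 -m inch '.002 .004 .06 0 0 0;.002 .004 .13 0 0 0;.002 .004 .2 0 0 0;.002 .004 .26 0 0 0;.002 .004 .31 0 0 0;.002 .004 .34 0 0 0;.002 .004 .353 0 0 0;.002 .004 .356 0 0 0;.002 .004 .356 0 0 0'
python3 -m inch '0 0 .01 0 0 0;0 0 .02 0 0 0;0 0 .03 0 0 0;0 0 .03 0 0 0'
```

```text
clock: 18.47
tool_pos: [0.5934, 0.2396, 0.1554]
orientation: [180.0, 0.1, -172.0]
force: [-0.1, 0.3, -1.0]
opening: 0.0649
gripper_force: 30.1
clock: 18.8
tool_pos: [0.5927, 0.2397, 0.1454]
orientation: [180.0, -0.0, -172.0]
force: [-0.2, -0.4, -1.2]
opening: 0.0649
gripper_force: 30.1
```

```bash
python3 -m inch '0 0 .008 0 0 0;0 0 .016 0 0 0;0 0 .024 0 0 0;0 0 .024 0 0 0'
python3 -m inch '0 0 .006 0 0 0;0 0 .01 0 0 0;0 0 .01 0 0 0'
```

```text
clock: 19.13
tool_pos: [0.5928, 0.2397, 0.1381]
orientation: [180.0, -0.0, -172.0]
force: [1.4, -0.3, -1.8]
opening: 0.0652
gripper_force: 30.2
clock: 19.38
tool_pos: [0.593, 0.2398, 0.1355]
orientation: [180.0, 0.0, -172.0]
force: [0.7, -0.3, 1.3]
opening: 0.0652
gripper_force: 30.1
```

```bash
python3 -m inch '0 0 .005 0 0 0;0 0 .008 0 0 0;0 0 .008 0 0 0'
```

```text
clock: 19.63
tool_pos: [0.593, 0.2398, 0.1332]
orientation: [180.0, 0.0, -172.0]
force: [0.5, 0.3, 2.7]
opening: 0.0651
gripper_force: 30.1
```

```bash
python3 -m inch '0 0 .004 0 0 0;0 0 .006 0 0 0;0 0 .006 0 0 0'
python3 -m inch '0 0 .004 0 0 0;0 0 .006 0 0 0;0 0 .006 0 0 0'
```

```text
clock: 19.88
tool_pos: [0.5933, 0.2395, 0.1319]
orientation: [180.0, 0.1, -172.0]
force: [0.4, -1.8, 6.5]
opening: 0.0648
gripper_force: 30.0
clock: 20.13
tool_pos: [0.5941, 0.2396, 0.1317]
orientation: [180.0, 0.2, -171.9]
force: [-0.0, -3.1, 14.4]
opening: 0.0648
gripper_force: 30.0
```

```bash
python3 -m inch '0 0 .004 0 0 0;0 0 .006 0 0 0;0 0 .006 0 0 0'
python3 -m inch '0 0 .004 0 0 0;0 0 .005 0 0 0;0 0 .005 0 0 0'
```

```text
clock: 20.38
tool_pos: [0.595, 0.24, 0.1317]
orientation: [180.0, 0.3, -171.9]
force: [-2.7, -3.6, 22.3]
opening: 0.0651
gripper_force: 30.0
clock: 20.63
tool_pos: [0.5959, 0.2404, 0.1315]
orientation: [179.9, 0.4, -171.9]
force: [-2.4, -2.8, 28.9]
opening: 0.0655
gripper_force: 30.0
```

```bash
python3 -m inch '0 0 -.009 0 0 0;0 0 -.018 0 0 0;0 0 -.018 0 0 0'
python3 -m inch '0 0 0 0 0 0;0 0 0 0 0 0;0 0 0 0 0 0;0 0 0 0 0 0' -1
python3 -m inch '0 0 -.04 0 0 0;0 0 -.12 0 0 0;0 0 -.22 0 0 0;0 0 -.33 0 0 0;0 0 -.43 0 0 0;0 0 -.5 0 0 0;0 0 -.5 0 0 0;0 0 -.5 0 0 0;0 0 -.5 0 0 0' -1
python3 look.py w8
python3 -c "
from h import *
from rim import rimfit
w=L('w8');u=proj(w,S+[0,0,.161]);r=rimfit('w8',u,65,200);print(u,r,[onz(w,q[2],.161) for q in r])
a=snapshot('side');b=snapshot('scene')
c=lambda i:i[170:300,130:260,::-1].repeat(3,0).repeat(3,1)
cv2.imwrite('pics/fin.png',np.hstack([c(a),c(b)]))
print([proj('side',S+[0,0,z]).round(1) for z in(0,.095,.128,.161)])"
```

```text
clock: 20.88
tool_pos: [0.5925, 0.2397, 0.1318]
orientation: [180.0, -0.0, -172.0]
force: [-1.1, -0.9, 6.4]
opening: 0.0651
gripper_force: 30.0
clock: 21.22
tool_pos: [0.5926, 0.2397, 0.1309]
orientation: [180.0, -0.1, -172.0]
force: [-0.3, 0.2, -0.6]
opening: 0.0847
gripper_force: 0.0
clock: 21.97
tool_pos: [0.5925, 0.2396, 0.2817]
orientation: [180.0, -0.0, -172.0]
force: [0.1, 0.6, -0.4]
opening: 0.0877
gripper_force: 0.0
22.0167 [-0.02  0.61 -0.42  0.09  0.03  0.04]
[0.2, 0.0, 42.3, 42.2] 0.97 [116.  57. 148.]
[239.4, 144.9, 35.9, 12.5] 0.71 [170. 169. 166.]
[126.6, 121.4, 50.5, 70.9] 0.67 [138.  65. 179.]
[187.9, 27.9, 83.9, 62.2] 0.59 [ 46. 104. 217.]
[256.91823058 190.38160793] [(68.62519073486328, np.int32(1183), (256.80015563964844, 186.2370834350586), (65.70330047607422, 68.62519073486328)), (54.54786682128906, np.int32(439), (257.28426361083984, 181.27763748168945), (52.49483108520508, 54.54786682128906))] [array([0.5888091 , 0.23759411, 0.161     ]), array([0.58375439, 0.23736628, 0.161     ])]
[array([195.4, 266.5]), array([190.1, 228.9]), array([188. , 214.5]), array([185.8, 199.2])]
```

View pics/fin.png

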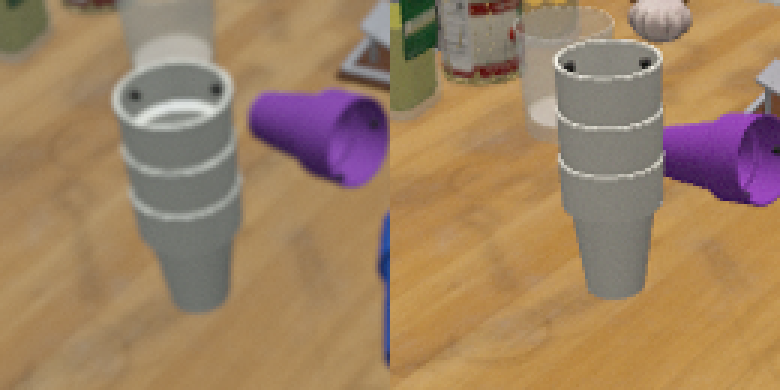

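Both beakers look seated, with three even bands. The wrist measurement hints at a slight x drift, so I'll check the stack's lean from the fixed cameras before handing in.

```bash
python3 - <<'E'
from h import *
from scipy.optimize import least_squares
np.set_printoptions(precision=4,suppress=True)
from scipy.spatial import ConvexHull
def sil(c,T,tx,ty):
    a=np.array([np.sin(tx),np.sin(ty),1]);a/=np.linalg.norm(a)
    u=np.cross([0,1,0],a);u/=np.linalg.norm(u);v=np.cross(a,u);t=np.linspace(0,2*np.pi,72)
    m=np.zeros((384*4,512*4),np.uint8)
    rg=[(0,.019,.062,.0275),(.062,.0325,.095,.0335),(.095,.0325,.128,.0335),(.128,.0325,.161,.0335)]
    for h0,r0,h1,r1 in rg:
        X=np.vstack([T+h*a+r*(np.cos(t)[:,None]*u+np.sin(t)[:,None]*v) for h,r in((h0,r0),(h1,r1))])
        uv=np.array([proj(c,x) for x in X]); cv2.fillConvexPoly(m,cv2.convexHull(np.round((uv+.5)*4).astype(np.int32)),1)
    return cv2.resize(m.astype(np.float32),(512,384),interpolation=cv2.INTER_AREA)
for c in("scene","side"):
    im=snapshot(c); p=camera_params(c)
    ds=cut_out(c,"cup_standing")
    print(c,[(d["rect"],round(d["p"],2)) for d in ds])
    d=[d for d in ds if 150<d["rect"][0]<210 and d["rect"][3]>60]
    if not d: continue
    M=d[0]["pixels"]
    rows=np.where(M.any(1))[0]
    best=least_squares(lambda q:(cv2.GaussianBlur(sil(p,np.array([q[0],q[1],0]),q[2],0),(5,5),0)-cv2.GaussianBlur(M.astype(np.float32),(5,5),0))[130:310,140:260].ravel(),[.594,.239,0],diff_step=1e-2,x_scale=[.01,.01,.05])
    print(best.x[:2],"lean deg",np.degrees(best.x[2:]),best.cost)
    def mid(A):
        out=[]
        for r in range(rows[0]+4,rows[-1]-4,6):
            s=A[r,140:260]; i=np.where(s>.5)[0]; out.append((r,round((i[0]+i[-1])/2+140,1),i[-1]-i[0]) if len(i) else None)
        return out
    print(mid(M));print(mid(sil(p,np.array([.594,.239,0]),0,0)))
E
```

```text
scene [([183.3, 225.4, 40.2, 44.5], 0.93)]
side [([175.8, 233.0, 34.2, 43.0], 0.64)]
```

```bash
python3 - <<'E'
from h import *
np.set_printoptions(precision=4,suppress=True)
def model(p,T,tx,r):  # left/right midpoint per height band edges
    pass
for c in("scene","side"):
    im=snapshot(c).astype(np.float32); p=camera_params(c)
    g=im.max(2)-im.min(2)               # chroma: wood high, beaker low
    for h,rad in((.02,.0225),(.045,.0275*.0+.0252),(.07,.0327),(.088,.0333),(.105,.0328),(.121,.0333),(.138,.0328),(.154,.0333)):
        K,Rm,t=P(p); rt=Rm[0]*[1,1,0]; rt/=np.linalg.norm(rt)
        X=np.array([.594,.239,h]); l,q=proj(p,X-rad*rt),proj(p,X+rad*rt)
        res=[]
        for e in(l,q):
            y=int(round((l[1]+q[1])/2)); xs=np.arange(int(e[0])-8,int(e[0])+10)
            s=cv2.GaussianBlur(g,(3,3),0)[y,xs]; k=np.abs(np.diff(s)); k[k<k.max()*.5]=0
            res.append((k*(xs[:-1]+.5)).sum()/k.sum())
        print(c,h,"pred mid %.1f w %.1f | meas mid %.1f w %.1f | d %.1f"%((l[0]+q[0])/2,q[0]-l[0],sum(res)/2,res[1]-res[0],sum(res)/2-(l[0]+q[0])/2))
    print("mm/px",.067/(q[0]-l[0])*1000, "right dir",rt)
E
```

```text
scene 0.02 pred mid 202.9 w 22.9 | meas mid 204.3 w 22.5 | d 1.4
scene 0.045 pred mid 202.5 w 25.9 | meas mid 204.0 w 26.1 | d 1.5
scene 0.07 pred mid 202.0 w 34.0 | meas mid 203.3 w 34.4 | d 1.3
scene 0.088 pred mid 201.7 w 34.8 | meas mid 203.3 w 35.5 | d 1.6
scene 0.105 pred mid 201.4 w 34.5 | meas mid 203.2 w 34.6 | d 1.8
scene 0.121 pred mid 201.2 w 35.3 | meas mid 198.4 w 45.0 | d -2.8
scene 0.138 pred mid 200.9 w 35.0 | meas mid 202.5 w 35.1 | d 1.6
scene 0.154 pred mid 200.6 w 35.8 | meas mid 202.1 w 36.0 | d 1.5
mm/px 1.8735412493573236 right dir [-0.8691 -0.4946  0.    ]
side 0.02 pred mid 193.7 w 23.5 | meas mid 194.9 w 23.1 | d 1.2
side 0.045 pred mid 192.3 w 26.8 | meas mid 192.0 w 31.0 | d -0.3
side 0.07 pred mid 190.9 w 35.4 | meas mid 192.0 w 36.7 | d 1.1
side 0.088 pred mid 189.8 w 36.6 | meas mid 191.4 w 37.8 | d 1.6
side 0.105 pred mid 188.8 w 36.5 | meas mid 190.2 w 37.5 | d 1.5
side 0.121 pred mid 187.8 w 37.5 | meas mid 189.1 w 39.0 | d 1.3
side 0.138 pred mid 186.7 w 37.5 | meas mid 189.0 w 40.7 | d 2.3
side 0.154 pred mid 185.6 w 38.6 | meas mid 187.3 w 41.6 | d 1.7
mm/px 1.737982706653522 right dir [-0.8473 -0.5311 -0.    ]
```

The offset stays constant from foot to rim in both views, so the stack is vertical. The seating heights and hard stops also agree, so I'll hand it in.

```bash
python3 -c "
from plant import *
print(close_job(),get_obs()['clock'])"
```

```text
the job is handed in; nothing more can be done
the job is handed in; nothing more can be done
```

Both drained beakers are pressed home to a hard stop in the standing beaker. The stack checked out straight and upright where that beaker stood, and I handed the job in at about 22 s; the verdict was not shown.

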